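Load the seed plate and hold the run lever level

ROBOT

A 7-joint arm with a two-finger parallel gripper is mounted at the origin on the work surface. World frame = base frame: x ahead of the robot, y to its left, z up, the work surface at z = 0. Lengths are in m, angles in rad, forces in N, time in s.
With the tool pointing down it reaches from about 0.425 to 0.925 m from the base axis. Payload 6.8 kg.
Tool frame: the origin (TCP) lies on the centre line of the jaws, within the pads' length; the fingertips stand 8 mm ahead of it and the grasp point (between the pads) lies 11 mm behind it (bot.tips_ahead is the distance from the TCP to the fingertips, in m); z points along the fingers, y is the line along which they close (so a half turn about z gives the same grasp; the last joint's range is limited). The gripper opens to 85 mm and grips with 20 to 120 N. Pads are 22 mm wide; open, the fingers measure 114 mm over their backs; the gripper's body (76 mm by 85 mm) begins 54 mm behind the grasp point. The pads swing forward as they close: fully open they stand 13 mm farther back than shut.
Start: joints at [-1.321, 0.477, 0.022, 1.555, -0.011, 1.109, -0.083], TCP at [0.236, 0.632, 0.212] pointing down, gripper open.
Joint ranges: [-2.96, 2.96], [-0.34, 2.1], [-1.41, 1.46], [0.24, 2.44], [-1.37, 4.51], [0.17, 1.92], [-2.96, 2.96]. Speed limits (rad/s): [2.39, 2.39, 3.14, 3.14, 3.14, 3.14, 3.14].

INTERFACE

Orientations are given as a unit quaternion [w, x, y, z].
In Python, from station import bot gives the robot as it stands.
- The arm moves only by the tool send_rows, never from a script. Its argument "deltas" is text: rows parted by semicolons, each of 4 numbers parted by spaces: the shift along the tool's x, y, z in m, then the turn about the tool's z in degrees. In form: x y z spin; .... A call has 1 to 5 rows; each row is the pose to reach, as a shift and turn from the pose commanded when the call began, along the tool's axes at that moment; what a row does not reach only later rows make up. A row lasts 1/10 s, in which the tool goes at most 50 mm and 8.59 degrees, less where a joint would pass 70% of its speed; a pose out of reach is approached as far as the arm can. A call with a gripper value outside its range is refused whole. "claw" is the opening, from 0 (shut) to 1 (fully open), set as the call begins (left out, the last holds). The fingers move at their own pace and stop on an object; "force" is the grip in N (left out, the last holds). Time passes only in rows, so rows that repeat a pose let the fingers close. It gives the time, the measured TCP pose, the force, the opening and the grip force at its end, in the units of the state.
- bot.get_obs(): the state, without advancing time (a new reading comes with each control period).
- bot.read_camera(name): name is "scene" or "top"; returns a dict with "img" (400x640x3 uint8, red, green, blue), "depth" (400x640 float32, m along the optical axis (not along the pixel's ray), 0 where there is no reading), "fx", "fy", "cx", "cy" (pixels), "camera_from_world" (4x4, takes a point from world to camera coordinates). Camera axes: x right, y up, looking along -z (the intrinsics and any distortion apply to the point x, -y, -z); pixel columns grow to the right and rows downward; lengths in m; the calibration is good to about 2 mm. A picture is of the moment at which its call begins.
- bot.hand_in(): hands the job in; it is judged then, once.
Trained networks look in a picture, given as the dict that the camera call returned (one of the last four; its "shot" number tells which), for a name from the list of things; names that differ only in an ending like _2 or _b are one class to them, and where a whole thing is asked for, a point or a joint stands for the part that bears it (a point fixed in the world has none). Each returns a list of dicts, best first, with "confidence" (0 to 1); they miss things now and then, are a little off and sometimes report something else, mostly with a low value. They report only what shows in the picture. A call takes as long as a camera call. They do not tell look-alikes from the thing itself.
- bot.masks_of(picture, query): "mask" (400x640 bool, what is visible of it).
- bot.landmark_of(picture, query): "xyz" ([x, y, z] in m, in world coordinates, good to about 4 mm: a listed point, or the origin of a listed thing).
The state is a dict: "t": time; "q": joint angles; "joint_vel": joint speeds; "joint_torque": joint torques, N m; "eef_pos": TCP position; "tool_rot": TCP orientation; "contact_force": force on the tool from outside, world axes, zero at the start; "torque": the same for the moment, N m; "gripper_width": opening from 0.0 (shut) to 1.0 (fully open); "grasp_force": force on a finger pad.
Only numpy, scipy, OpenCV 4.12 (cv2) and the standard library are available. Lean on these libraries where they do the work, as an engineer would, in place of code of your own. Each camera call takes 0.05 s, during which the arm holds its last target. There are 200 camera calls.

TASK

Lift the orange seed plate off its wooden rest and set it in the round pocket of the blue seed counter with its black knob and dimples up, flange lying flat on the top, and let go of it. Then press the counter's red spring lever down until it lies level, never right down to its stop, and keep holding it level: the job finishes with you still holding the lever, which runs the counter only while it is held. Leave the yellow plate, the pot, the hand fork and the grey seed box alone.

Things in the scene. Friction and masses are not known exactly. Their poses are not given: they have to be found in the camera images.
- plate_orange: Loose orange seed plate, about 90 g, round: spigot 46 mm across, 12 mm high at the bottom; then a flange 64 mm across, 5 mm thick, dark dimples on its upper face; then a black grip knob 26 mm across, 22 mm high; 39 mm in all. Origin at the centre of the spigot's underside, z along its axis towards the knob. Starts on the sloping face of rest_a, knob leaning 30 degrees towards the robot side
- rest_a: Fixed wooden rest that carries the orange plate (it may stand left or right of its twin): 80 mm wide, up to 67 mm high, its face sloping 30 degrees down towards the robot side, with a 6 mm lip at the foot that stops the plate's spigot. Origin on the work surface, 45 mm below the plate's origin; z up, x away from the robot side
- plate_yellow: The same plate in yellow, on the other rest. Leave it alone
- seeder: Blue bench seed counter with a grey top, fixed, 200 mm (x) by 170 mm (y), 75 mm high at the top; a motor cover 26 mm high on the far end of the top begins 67 mm beyond the pocket's centre. Origin under its centre; z up, x away from the robot side, y to its left. The run lever is on its right (-y) flank and lies along x, pad end towards the robot, hinge farther off
- pocket (a point): Centre of the mouth of the round pocket in the counter's top, with the counter's axes (z up). The pocket is 50 mm across (2 mm play all round the spigot), 16 mm deep, chamfered. When seated the flange lies on the grey top, level with this point, and the plate's origin is 12 mm below this point
- lever_pad (a point): Middle of the upper face of the red pad (44 x 36 mm, 14 mm thick) at the end of the run lever; 35 mm from the counter's flank. It lies 120 mm from the hinge along the lever and 10 mm above the lever's centre line. Axes turn with the lever: x from pad towards hinge, y along the hinge, z out of the pad's upper face (vertical when level)
- lever_hinge (a point): Point on the lever's hinge axis, at the lever's centre line, 75 mm above the work surface, fixed. The hinge axis is horizontal
- run_lever (a joint): Angle of the run lever, rad: 0 released (sprung up, pad end raised 0.44 rad above level), grows as the pad is pressed down; 0.44 is level, 0.75 the lower stop. Pressing on the pad takes about 4.5 N at first, 8 N at level, 10 N at the stop; it springs back when let go. A white stripe along the counter's flank is level too
- pot: Terracotta pot, 100 mm across at the rim and 90 mm high, loose, origin under its centre. Leave it alone
- garden_fork: Steel hand fork with wooden grip, 265 mm long, 70 mm wide, 26 mm high, loose; origin on the surface under its neck, x towards the tines. Leave it alone
- seed_box: Grey flip-top seed box, 84 x 124 mm and 62 mm high, with two sachets in a red clip on its lid, together 77 mm high; loose, origin under its centre. Leave it alone
Not all that is in view belongs to the job. There is more than one size of the plate_orange; the job needs the largest.

How it is judged:
On the way, in this order (a step that is already met when the one before it is completed fails the run):
1. the orange plate is seated in the pocket, knob up, and let go (horizontal distance between plate_orange and pocket below 0.006 m and z of plate_orange in the frame of pocket below -0.009 m and angle between plate_orange's own z axis and vertical below 0.1 rad and contact force between the fingers and plate_orange below 0.2 N), for 0.2 s.
2. the lever is held level by the robot (value of joint run_lever between 0.35 and 0.53 rad and contact force between any of the fingers, the arm and run_lever above 2 N), for 0.5 s.
At the end, for the whole second after the job is handed in: The orange plate sits in the pocket, knob up (within 0.1 rad of upright, centre within 6 mm, spigot at least 9 mm in), untouched by the fingers and at rest, while the robot itself (over 2 N on the lever) holds the run lever level: joint between 0.35 and 0.53 rad (all of step 1 and all of step 2 and linear speed of plate_orange below 0.03 m/s); the arm keeps its last pose, push and grip.
It fails at once if the lever was pressed right down towards its stop (past 0.68 rad) (value of joint run_lever above 0.68 rad).
It fails at once if the yellow plate was disturbed (15 mm) (distance of plate_yellow from where it was at the start of the episode above 0.015 m).
It fails at once if the pot was disturbed (20 mm) (distance of pot from where it was at the start of the episode above 0.02 m).
It fails at once if the hand fork was disturbed (20 mm) (distance of garden_fork from where it was at the start of the episode above 0.02 m).
It fails at once if the seed box was disturbed (20 mm) (distance of seed_box from where it was at the start of the episode above 0.02 m).
It also fails if it takes over 51 s, if anything falls off the work surface, if the arm or the gripper's body presses on something with over 40 N, if the wrist force passes 120 N, or if a joint passes its speed limit or range.

## Working session

There is one attempt and no reset: what is moved stays moved. The work goes in short steps, Python scripts to look and compute and a tool call to move; the robot and the scene stay as the last step left them, time stands still between calls to the robot, and variables do not carry over. Pictures are saved under pics/ and viewed, at most 13 in all, crops included, and the job is handed in when it is done.

Besides the shell and the picture viewer there is one more tool, called after "Request:" by a JSON object that holds its "op" and its "data". send_rows: Moves the arm, as the interface text tells. Its arguments: {"type":"object","properties":{"deltas":{"type":"string"},"claw":{"type":"number"},"force":{"type":"number"}},"required":["deltas"]}

```bash
mkdir -p pics; ls; cat > h.py <<'E'
import numpy as np,cv2
from station import bot
def w2p(c,p):
    q=(np.array(c["camera_from_world"])@np.append(p,1))[:3]
    return c["cx"]+c["fx"]*q[0]/-q[2], c["cy"]+c["fy"]*(-q[1])/-q[2]
def cloud(c):
    d=c["depth"].astype(float); v,u=np.indices(d.shape)
    P=np.stack([(u-c["cx"])/c["fx"]*d,-(v-c["cy"])/c["fy"]*d,-d,np.ones_like(d)],-1)
    W=P@np.linalg.inv(np.array(c["camera_from_world"])).T
    W=W[...,:3]; W[d<=0]=np.nan; return W
E
python3 - <<'E'
from h import *
for n in ("top","scene"):
    c=bot.read_camera(n); print(n,[k for k in c if k not in('img','depth')],c['fx'],np.linalg.inv(np.array(c["camera_from_world"]))[:3,3])
    cv2.imwrite(f"pics/{n}0.png",c["img"][...,::-1]); np.savez(f"{n}0.npz",W=cloud(c),img=c["img"])
    for q in ("plate_orange","plate_yellow","rest_a","seeder","pocket","lever_pad","lever_hinge","pot","garden_fork","seed_box"):
        print(q,[(np.round(r["xyz"],3).tolist(),round(r["confidence"],2)) for r in bot.landmark_of(c,q)])
o=bot.get_obs();print({k:np.round(v,3) for k,v in o.items()},bot.tips_ahead)
E
```

```text
pics
top ['fx', 'fy', 'cx', 'cy', 'camera_from_world', 'shot'] 457.8231170344783 [ 0.45418398 -0.0230414   1.14291397]
plate_orange [([0.534, 0.315, 0.046], 0.89), ([0.415, 0.247, -0.004], 0.69), ([0.422, 0.325, 0.002], 0.56), ([0.72, 0.238, -0.003], 0.53)]
plate_yellow [([0.493, 0.154, 0.045], 0.92)]
rest_a [([0.534, 0.32, 0.001], 0.8)]
seeder [([0.566, -0.034, -0.002], 0.65), ([0.628, -0.15, 0.074], 0.57)]
pocket [([0.549, -0.017, 0.079], 0.58)]
lever_pad [([0.524, -0.151, 0.135], 0.79)]
lever_hinge [([0.632, -0.148, 0.075], 0.83)]
pot [([0.72, 0.239, 0.0], 0.89)]
garden_fork [([0.44, -0.373, -0.005], 0.77)]
seed_box [([0.714, -0.358, -0.003], 0.66)]
scene ['fx', 'fy', 'cx', 'cy', 'camera_from_world', 'shot'] 407.81484097824585 [ 1.37692178 -0.24794772  0.74922425]
plate_orange [([0.412, 0.246, 0.002], 0.53), ([0.53, 0.32, 0.045], 0.51), ([0.425, 0.323, 0.001], 0.48)]
plate_yellow [([0.492, 0.151, 0.047], 0.62)]
rest_a [([0.536, 0.32, 0.002], 0.98), ([0.569, -0.029, -0.001], 0.71)]
seeder [([0.565, -0.03, -0.005], 0.86)]
pocket [([0.548, -0.009, 0.074], 0.59)]
lever_pad [([0.524, -0.153, 0.135], 0.85)]
lever_hinge [([0.629, -0.152, 0.073], 0.76)]
pot [([0.713, 0.23, 0.002], 0.79)]
garden_fork [([0.72, -0.364, -0.0], 0.74), ([0.446, -0.375, 0.002], 0.58)]
seed_box [([0.718, -0.36, 0.0], 0.88)]
{'t': np.float64(1.1), 'q': array([-1.321,  0.477,  0.022,  1.555, -0.011,  1.109, -0.083]), 'joint_vel': array([-0.001, -0.001, -0.001,  0.   , -0.001, -0.002, -0.   ]), 'joint_torque': array([ 1.0000e-03, -5.9635e+01,  1.6070e+00, -2.8154e+01,  1.2000e-02,
        2.0000e-03,  0.0000e+00]), 'eef_pos': array([0.236, 0.632, 0.212]), 'tool_rot': array([ 0.   ,  0.178,  0.984, -0.   ]), 'contact_force': array([-0.12 ,  0.085,  0.404]), 'torque': array([-0.003, -0.025,  0.025]), 'grasp_force': np.float64(0.0), 'gripper_width': np.float64(0.999)} 0.008
```

View pics/top0.png

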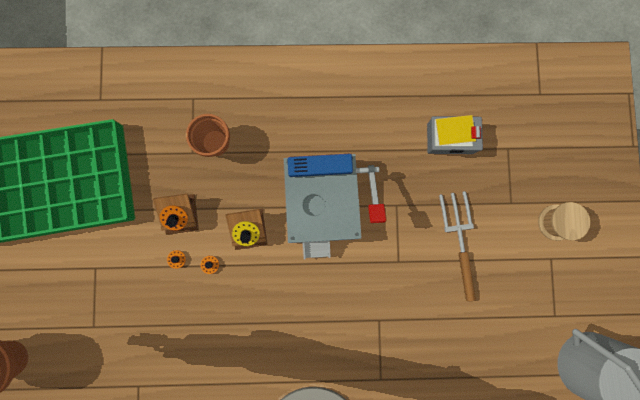

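View pics/scene0.png

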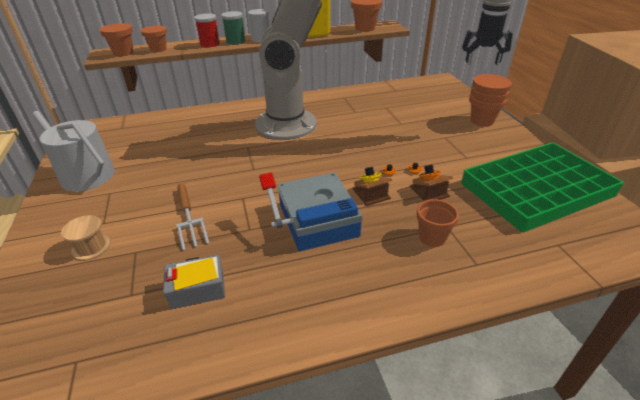

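```bash
python3 - <<'E'
import numpy as np,cv2
d=np.load("top0.npz");W=d["W"];img=d["img"];hsv=cv2.cvtColor(img,cv2.COLOR_RGB2HSV)
def box(x0,x1,y0,y1,z0,z1): return (W[...,0]>x0)&(W[...,0]<x1)&(W[...,1]>y0)&(W[...,1]<y1)&(W[...,2]>z0)&(W[...,2]<z1)
# seeder top plane
m=box(.42,.72,-.15,.12,.07,.08); P=W[m][:,:2].astype(np.float32)
print("seeder rect",cv2.minAreaRect(P),np.median(W[m],0))
# pocket hole: below top
m=box(.50,.61,-.06,.04,.045,.068); print("pocket",m.sum(),W[m].mean(0),cv2.minEnclosingCircle(W[m][:,:2].astype(np.float32)))
# lever pad: red
red=((hsv[...,0]<8)|(hsv[...,0]>172))&(hsv[...,1]>130)&box(.45,.7,-.22,-.1,.05,.17)
print("red",red.sum(),W[red].mean(0),cv2.minAreaRect(W[red][:,:2].astype(np.float32)),W[red][:,2].min(),W[red][:,2].max())
for n,(cx,cy) in dict(o=(.534,.318),y=(.492,.153)).items():
    m=box(cx-.07,cx+.07,cy-.07,cy+.07,.03,.12)
    blk=m&(img.max(-1)<70)&(W[...,2]>.06); print(n,"black",blk.sum(),W[blk].mean(0),W[blk].max(0),W[blk].min(0))
    org=m&(hsv[...,1]>150)&(img.max(-1)>120)
    p=W[org]; c=p.mean(0); u,s,v=np.linalg.svd(p-c,full_matrices=False);print("flange",len(p),c,v[2],s/np.sqrt(len(p)))
E
```

```text
seeder rect ((0.5650196075439453, -0.015800923109054565), (0.1988779753446579, 0.2687908113002777), 2.3977339267730713) [ 0.54283404 -0.03941831  0.07531053]
pocket 340 [ 0.55167787 -0.01279319  0.05932691] ((0.5513221621513367, -0.012982399202883244), 0.02464873343706131)
red 295 [ 0.52301508 -0.15270493  0.13621174] ((0.5236954092979431, -0.15326222777366638), (0.03531121090054512, 0.04095076769590378), 89.23094940185547) 0.12442852021478323 0.14624298749501163
o black 112 [0.51920025 0.31463495 0.07853922] [0.54555778 0.32872665 0.08702847] [0.50590915 0.30394097 0.06360788]
flange 734 [0.54375995 0.32129917 0.06098366] [-0.27280299  0.04689934  0.96092611] [0.02315903 0.02185517 0.00675771]
y black 111 [0.47922228 0.14636992 0.07841121] [0.49374245 0.15858538 0.0879849 ] [0.46567436 0.13501293 0.06668337]
flange 763 [0.50398313 0.15252608 0.06096374] [-0.25573013  0.04157223  0.96585395] [0.02349335 0.02113199 0.0067359 ]
```

```bash
python3 - <<'E'
import numpy as np,cv2
d=np.load("top0.npz");W=d["W"];img=d["img"];hsv=cv2.cvtColor(img,cv2.COLOR_RGB2HSV)
def box(x0,x1,y0,y1,z0,z1): return (W[...,0]>x0)&(W[...,0]<x1)&(W[...,1]>y0)&(W[...,1]<y1)&(W[...,2]>z0)&(W[...,2]<z1)
f=lambda m:W[m][:,:2].astype(np.float32)
m=box(.42,.645,-.113,.12,.072,.079); print("seeder",cv2.minAreaRect(f(m)))
# pocket rim ellipse: fit circle on top-plane points near the hole
m=box(.50,.61,-.065,.04,.072,.079); P=f(m); r=np.hypot(P[:,0]-.551,P[:,1]+.013); 
a=np.arctan2(P[:,1]+.013,P[:,0]-.551); ed=[P[(np.abs(a-t)<.15)&(r<.04)][np.argmin(r[(np.abs(a-t)<.15)&(r<.04)])] for t in np.arange(-3,3.1,.3)]
ed=np.array(ed);A=np.c_[2*ed,np.ones(len(ed))];s=np.linalg.lstsq(A,(ed**2).sum(1),rcond=None)[0];print("rim",s[:2],np.sqrt(s[2]+s[:2]@s[:2]))
for n,(cx,cy) in dict(o=(.534,.318),y=(.492,.153)).items():
    m=box(cx-.08,cx+.08,cy-.08,cy+.08,.012,.12); print(n,"rest all",cv2.minAreaRect(f(m)))
    col=m&(hsv[...,1]>200)&(img.max(-1)>150)
    p=W[col]; c=p.mean(0)
    for _ in range(4):
        u,s,v=np.linalg.svd(p-p.mean(0),full_matrices=False); nn=v[2]*np.sign(v[2][2]); p=p[abs((p-p.mean(0))@nn)<.004]
    e=cv2.minEnclosingCircle(p[:,:2].astype(np.float32))
    print("flange",len(p),p.mean(0),nn,np.degrees(np.arctan2(nn[1],nn[0])),e, p.min(0),p.max(0))
    k=m&(img.max(-1)<75); q=W[k]; h=(q-p.mean(0))@nn; q=q[(h>.012)]; print("knob",len(q),q.mean(0),q.min(0),q.max(0),cv2.minAreaRect(q[:,:2].astype(np.float32)))
E
```

```text
seeder ((0.5552395582199097, -0.029519788920879364), (0.1814008206129074, 0.16787658631801605), 0.8684428334236145)
rim [ 0.55028148 -0.012894  ] 0.025265561794455334
o rest all ((0.5389585494995117, 0.3192806839942932), (0.0820830836892128, 0.0816221609711647), 6.653287410736084)
flange 255 [0.53147914 0.32075876 0.06383083] [-0.50255969 -0.06287031  0.86225349] -172.86933177262668 ((0.5277095437049866, 0.3184676766395569), 0.03127094358205795) [0.49997252 0.28785764 0.04402404] [0.55250456 0.34763713 0.07773012]
knob 103 [0.51762403 0.31520658 0.07926185] [0.50583757 0.303957   0.06875317] [0.53110889 0.32898735 0.08702847] ((0.5175480842590332, 0.31570398807525635), (0.022485103458166122, 0.024448759853839874), 59.994110107421875)
y rest all ((0.48769664764404297, 0.17774832248687744), (0.09360593557357788, 0.158318430185318), 25.56810760498047)
flange 277 [0.48986398 0.14972103 0.06268442] [-0.51359416 -0.06124538  0.85584464] -173.19967233948034 ((0.48769301176071167, 0.1485719233751297), 0.03175732493400574) [0.45884279 0.11693153 0.04176373] [0.51440429 0.18022902 0.07801193]
knob 94 [0.47715105 0.14639942 0.07947514] [0.46567436 0.13501293 0.07109331] [0.48879964 0.15858538 0.0879849 ] ((0.4772171378135681, 0.14677269756793976), (0.02352546714246273, 0.023000847548246384), 88.69261932373047)
```

```bash
python3 - <<'E'
import cv2
i=cv2.imread("pics/top0.png")[170:285,130:280];cv2.imwrite("pics/crop1.png",cv2.resize(i,None,fx=5,fy=5,interpolation=cv2.INTER_CUBIC))
E
```

```text
(no output)
```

View pics/crop1.png

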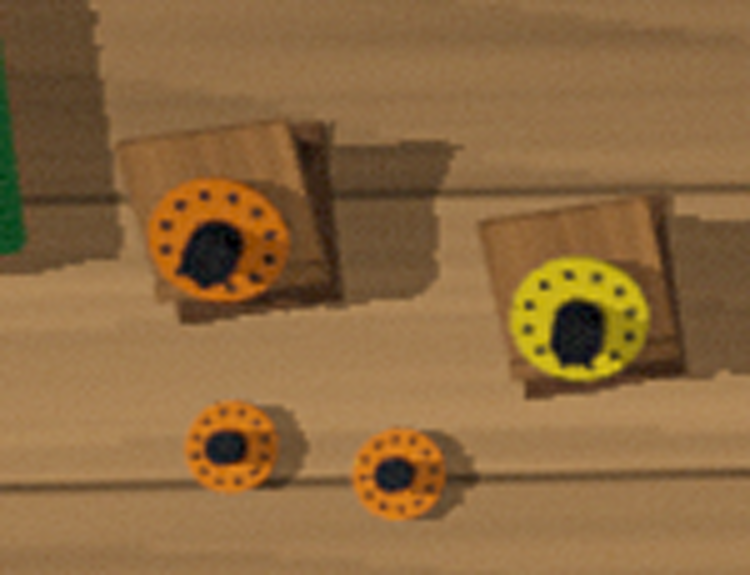

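Request:
{"op": "send_rows", "data": {"deltas": "-0.037 -0.020 0 -5.5; -0.074 -0.040 0 -11; -0.111 -0.060 0 -16.5; -0.148 -0.080 0 -22; -0.185 -0.100 0 -27.5", "claw": 0.6, "force": 30}}

```text
t: 1.6
eef_pos: [0.3756, 0.4724, 0.2123]
tool_rot: [0.0, -0.063, 0.998, 0.0]
contact_force: [0.5, 0.6, 0.2]
gripper_width: 0.602
grasp_force: 0.0
```

```bash
cat >> h.py <<'E'
from scipy.spatial.transform import Rotation as R
def go(x,y,z,ang=None):
    o=bot.get_obs(); r=R.from_quat(np.roll(o["tool_rot"],-1)).as_matrix()
    d=r.T@(np.array([x,y,z])-o["eef_pos"]); a=np.degrees(np.arctan2(r[1,1],r[0,1]))
    print("t",round(float(o["t"]),2),"pos",np.round(o["eef_pos"],4),"yang",round(a,1),"F",np.round(o["contact_force"],1),"w",round(float(o["gripper_width"]),3),"gf",round(float(o["grasp_force"]),1),
      "-> d",np.round(d,4),"spin",None if ang is None else round((a-ang+180)%360-180,1))
E
python3 -c "
from h import *
go(.5137,.316,.15,97)"
```

```text
t 1.6 pos [0.3756 0.4724 0.2123] yang 97.2 F [0.5 0.6 0.2] w 0.602 gf 0.0 -> d [-0.1173 -0.1726  0.0623] spin 0.2
```

Request:
{"op": "send_rows", "data": {"deltas": "-0.0235 -0.0345 0.005 0; -0.047 -0.069 0.015 0; -0.0705 -0.1036 0.03 0; -0.094 -0.138 0.045 0; -0.1173 -0.1726 0.062 0"}}

```text
t: 2.1
eef_pos: [0.5134, 0.3157, 0.1501]
tool_rot: [0.001, -0.061, 0.998, 0.0]
contact_force: [0.0, 1.0, 0.3]
gripper_width: 0.6
grasp_force: 0.0
```

Request:
{"op": "send_rows", "data": {"deltas": "0 0 0.025 0; 0 0 0.05 0; 0 0 0.06 0; 0 0 0.06 0"}}

```text
t: 2.5
eef_pos: [0.5111, 0.3164, 0.0888]
tool_rot: [-0.001, -0.061, 0.998, -0.001]
contact_force: [0.6, 1.0, 1.2]
gripper_width: 0.601
grasp_force: 0.0
```

```bash
python3 - <<'E'
from h import *
c=bot.read_camera("top"); i=c["img"][160:290,120:260,::-1]
cv2.imwrite("pics/a1.png",cv2.resize(i,None,fx=4,fy=4,interpolation=cv2.INTER_CUBIC))
c=bot.read_camera("scene"); i=c["img"][120:240,360:500,::-1]
cv2.imwrite("pics/a2.png",cv2.resize(i,None,fx=4,fy=4,interpolation=cv2.INTER_CUBIC))
im=[cv2.imread(f"pics/a{k}.png") for k in(1,2)]; h=min(x.shape[0] for x in im)
cv2.imwrite("pics/a.png",cv2.resize(np.hstack([x[:h] for x in im]),(800,343)))
go(.5137,.316,.07,97)
E
```

```text
t 2.6 pos [0.5124 0.3175 0.091 ] yang 97.0 F [-0.3 -0.1 -0.2] w 0.6 gf 0.0 -> d [-0.0011 -0.0017  0.021 ] spin 0.0
```

View pics/a.png

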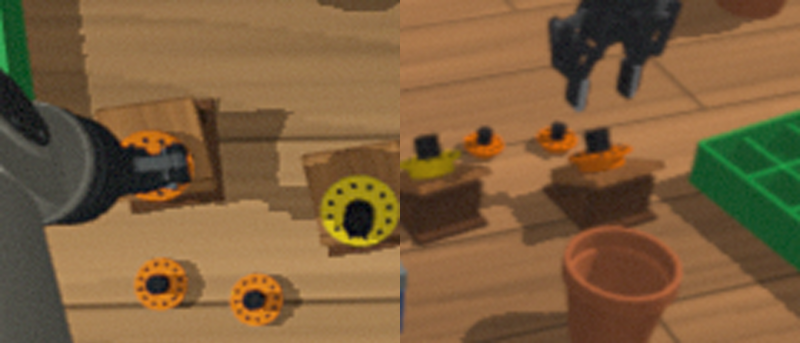

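```bash
python3 - <<'E'
from h import *
c=bot.read_camera("scene"); W=cloud(c); print(w2p(c,[.5124,.3175,.091]))
for u0,u1 in((412,430),(431,446)):
    P=W[135:165,u0:u1].reshape(-1,3); P=P[(abs(P[:,0]-.512)<.05)&(P[:,2]>.07)&(abs(P[:,1]-.3175)<.06)]
    P=P[np.argsort(P[:,2])]; print(len(P),P[:400:6].round(3).tolist()[:14])
E
```

```text
(np.float64(428.5963117062659), np.float64(161.78570311690947))
246 [[0.523, 0.287, 0.116], [0.526, 0.288, 0.121], [0.522, 0.284, 0.123], [0.522, 0.283, 0.126], [0.513, 0.278, 0.129], [0.517, 0.282, 0.131], [0.523, 0.281, 0.134], [0.52, 0.279, 0.136], [0.516, 0.281, 0.14], [0.527, 0.287, 0.142], [0.528, 0.277, 0.145], [0.527, 0.28, 0.147], [0.529, 0.291, 0.149], [0.52, 0.28, 0.152]]
153 [[0.499, 0.344, 0.114], [0.52, 0.351, 0.12], [0.518, 0.349, 0.122], [0.515, 0.343, 0.124], [0.517, 0.351, 0.127], [0.512, 0.344, 0.129], [0.515, 0.358, 0.132], [0.503, 0.345, 0.134], [0.508, 0.345, 0.136], [0.506, 0.346, 0.138], [0.515, 0.347, 0.14], [0.522, 0.348, 0.144], [0.502, 0.347, 0.146], [0.5, 0.344, 0.148]]
```

Request:
{"op": "send_rows", "data": {"deltas": "0 -0.001 0.007 0; 0 -0.001 0.014 0; 0 -0.001 0.02 0; 0 -0.001 0.02 0"}}

```text
t: 3.05
eef_pos: [0.5115, 0.3154, 0.069]
tool_rot: [-0.001, -0.061, 0.998, -0.001]
contact_force: [0.1, 0.2, -0.1]
gripper_width: 0.599
grasp_force: 0.0
```

```bash
cat >> h.py <<'E'
def tips(x,y):
    for n in("scene","top"):
        c=bot.read_camera(n); W=cloud(c); hsv=cv2.cvtColor(c["img"],cv2.COLOR_RGB2HSV)
        m=(np.hypot(W[...,0]-x,W[...,1]-y)<.05)&(W[...,2]>.04)&(W[...,2]<.16)&(hsv[...,1]<90)
        P=W[m]
        for s in(-1,1):
            Q=P[(P[:,1]-y)*s>.005]; 
            if len(Q)>20: Q=Q[np.argsort(Q[:,2])][:40]; print(n,s,len(Q),Q[::8].round(3).tolist())
        u,v=map(int,w2p(c,[x,y,.08])); i=c["img"][max(v-50,0):v+50,max(u-66,0):u+66,::-1]
        yield cv2.resize(i,(396,300),interpolation=cv2.INTER_CUBIC)
E
python3 - <<'E'
from h import *
print(bot.tips_ahead); go(.5137,.316,.06,97)
cv2.imwrite("pics/b.png",np.hstack(list(tips(.5137,.316))))
E
```

```text
0.008
t 3.05 pos [0.5115 0.3154 0.069 ] yang 97.0 F [ 0.1  0.2 -0.1] w 0.599 gf 0.0 -> d [-0.0023  0.0004  0.009 ] spin 0.0
scene -1 40 [[0.526, 0.309, 0.066], [0.526, 0.311, 0.076], [0.522, 0.309, 0.081], [0.523, 0.28, 0.101], [0.527, 0.287, 0.106]]
scene 1 40 [[0.531, 0.322, 0.07], [0.505, 0.34, 0.099], [0.504, 0.34, 0.101], [0.507, 0.341, 0.106], [0.498, 0.343, 0.111]]
top -1 38 [[0.509, 0.281, 0.098], [0.505, 0.278, 0.139], [0.511, 0.277, 0.142], [0.513, 0.281, 0.145], [0.51, 0.281, 0.157]]
```

View pics/b.png

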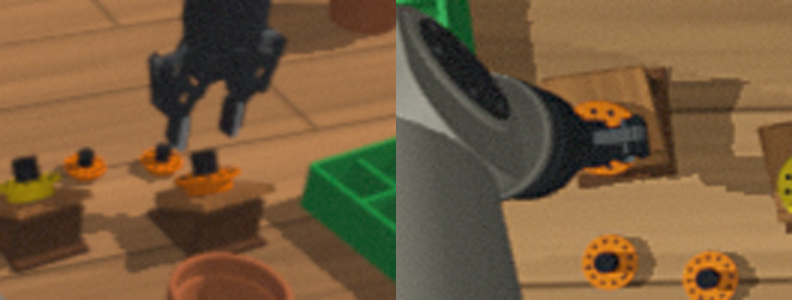

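Request:
{"op": "send_rows", "data": {"deltas": "-0.002 0 0.006 0; -0.002 0 0.012 0; -0.002 0 0.018 0; -0.002 0 0.022 0; -0.002 0 0.022 0", "claw": 0.45}}

```text
t: 3.65
eef_pos: [0.5137, 0.3157, 0.0472]
tool_rot: [-0.001, -0.061, 0.998, -0.0]
contact_force: [-0.0, -0.4, 0.5]
gripper_width: 0.448
grasp_force: 0.0
```

```bash
python3 - <<'E'
from h import *
go(.5137,.316,.04,97)
cv2.imwrite("pics/c.png",np.hstack(list(tips(.5137,.316))))
E
```

```text
t 3.65 pos [0.5137 0.3157 0.0472] yang 97.0 F [-0.  -0.4  0.5] w 0.448 gf 0.0 -> d [-0.0001  0.0003  0.0072] spin -0.0
scene -1 40 [[0.525, 0.31, 0.065], [0.52, 0.293, 0.072], [0.525, 0.299, 0.074], [0.526, 0.298, 0.079], [0.516, 0.283, 0.082]]
scene 1 40 [[0.518, 0.335, 0.073], [0.508, 0.333, 0.077], [0.514, 0.336, 0.081], [0.529, 0.321, 0.083], [0.522, 0.321, 0.085]]
top -1 40 [[0.51, 0.289, 0.072], [0.506, 0.287, 0.116], [0.515, 0.286, 0.119], [0.512, 0.286, 0.121], [0.516, 0.278, 0.126]]
```

View pics/c.png

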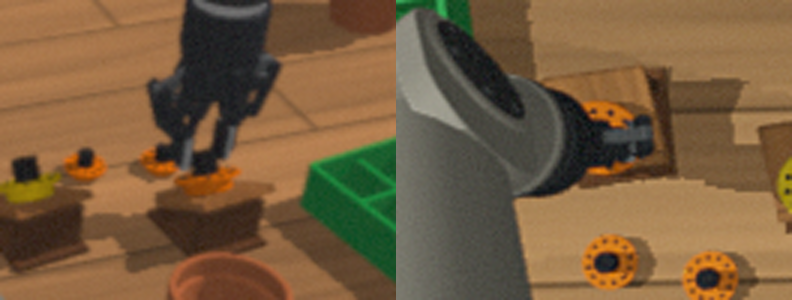

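Request:
{"op": "send_rows", "data": {"deltas": "0 0 0.004 0; 0 0 0.006 0; 0 0 0.006 0"}}

```text
t: 4.05
eef_pos: [0.514, 0.3159, 0.0418]
tool_rot: [-0.0, -0.061, 0.998, -0.0]
contact_force: [-0.2, -0.2, -0.3]
gripper_width: 0.45
grasp_force: 0.0
```

Request:
{"op": "send_rows", "data": {"deltas": "0 0 0 0; 0 0 0 0; 0 0 0 0; 0 0 0 0; 0 0 0 0", "claw": 0.1, "force": 30}}

```text
t: 4.55
eef_pos: [0.5141, 0.316, 0.0422]
tool_rot: [-0.0, -0.061, 0.998, 0.0]
contact_force: [-0.4, 0.4, 1.9]
gripper_width: 0.288
grasp_force: 29.5
```

Request:
{"op": "send_rows", "data": {"deltas": "0 0 -0.015 0; 0 0 -0.04 0; 0 0 -0.07 0; 0 0 -0.1 0; 0 0 -0.1 0"}}

```text
t: 5.05
eef_pos: [0.5171, 0.3177, 0.1476]
tool_rot: [0.004, -0.061, 0.998, 0.002]
contact_force: [0.6, 0.0, -1.3]
gripper_width: 0.289
grasp_force: 29.6
```

```bash
cat >> h.py <<'E'
def plate():
    for n in("top","scene"):
        c=bot.read_camera(n); W=cloud(c); e=bot.get_obs()["eef_pos"]; hsv=cv2.cvtColor(c["img"],cv2.COLOR_RGB2HSV)
        m=(np.hypot(W[...,0]-e[0],W[...,1]-e[1])<.06)&(W[...,2]<e[2]+.04)&(W[...,2]>e[2]-.05)&(W[...,2]>.012)&(hsv[...,1]>190)&(c["img"].max(-1)>110)&(hsv[...,0]<16)
        p=W[m]; 
        if len(p)<30: print(n,"few",len(p)); continue
        for _ in range(4):
            v=np.linalg.svd(p-p.mean(0),full_matrices=False)[2]; nn=v[2]*np.sign(v[2][2]); k=abs((p-p.mean(0))@nn)<.004; p=p[k]
        print(n,len(p),"c",p.mean(0).round(4),"n",nn.round(3),"tilt",np.degrees(np.arccos(nn[2])).round(1),"circ",cv2.minEnclosingCircle(p[:,:2].astype(np.float32)),"rel z",p.mean(0)[2]-e[2])
        for q in bot.landmark_of(c,"plate_orange")[:3]: print("  lm",q["xyz"],q["confidence"])
        u,v=map(int,w2p(c,e)); i=c["img"][max(v-50,0):v+50,max(u-66,0):u+66,::-1]
        yield cv2.resize(i,(396,300),interpolation=cv2.INTER_CUBIC)
E
python3 - <<'E'
from h import *
go(.61,.14,.1,97)
cv2.imwrite("pics/d.png",np.hstack(list(plate())))
E
```

```text
t 5.05 pos [0.5171 0.3177 0.1476] yang 97.0 F [ 0.6  0.  -1.3] w 0.289 gf 29.6 -> d [-0.0703 -0.1879  0.0473] spin -0.0
top 111 c [0.5349 0.3122 0.1686] n [-0.501 -0.069  0.863] tilt 30.4 circ ((0.5276548266410828, 0.315462589263916), 0.029728621244430542) rel z 0.023395032446334313
  lm [0.4267, 0.3271, -0.0017] 0.85
  lm [0.4133, 0.2452, -0.0042] 0.76
  lm [0.7155, -0.3581, -0.0012] 0.61
scene 51 c [0.5447 0.308  0.1663] n [-0.697  0.069  0.714] tilt 44.4 circ ((0.5420258641242981, 0.30965742468833923), 0.024542130529880524) rel z 0.024114266245286287
  lm [0.5348, 0.3218, 0.1455] 0.74
  lm [0.4124, 0.2477, 0.0008] 0.67
```

View pics/d.png

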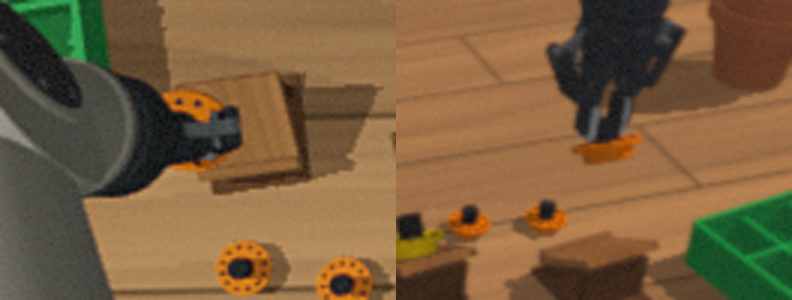

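```bash
python3 - <<'E'
from h import *
go(.60,.12,.10,97)
E
```

```text
t 5.25 pos [0.5136 0.3155 0.1414] yang 97.0 F [ 0.6  0.  -1.3] w 0.287 gf 29.6 -> d [-0.062  -0.2046  0.0415] spin -0.0
```

Request:
{"op": "send_rows", "data": {"deltas": "-0.0125 -0.04 0 0; -0.025 -0.08 0 0; -0.0375 -0.12 0 0; -0.05 -0.165 0 0; -0.062 -0.2045 0 0"}}

```text
t: 5.75
eef_pos: [0.6003, 0.1179, 0.1407]
tool_rot: [-0.001, -0.061, 0.998, -0.001]
contact_force: [0.8, 0.1, -1.2]
gripper_width: 0.288
grasp_force: 29.7
```

Request:
{"op": "send_rows", "data": {"deltas": "0 0 0.03 0; 0 0 0.06 0; 0 0 0.09 0; 0 0 0.115 0; 0 0 0.12 0"}}

```text
t: 6.25
eef_pos: [0.5971, 0.1197, 0.0178]
tool_rot: [-0.004, -0.061, 0.998, -0.001]
contact_force: [-0.4, 0.4, -0.7]
gripper_width: 0.29
grasp_force: 29.7
```

```bash
python3 - <<'E'
from h import *
go(.60,.12,.007,97)
E
```

```text
t 6.25 pos [0.5971 0.1197 0.0178] yang 97.0 F [-0.4  0.4 -0.7] w 0.29 gf 29.7 -> d [-0.003  -0.0001  0.0108] spin 0.0
```

Request:
{"op": "send_rows", "data": {"deltas": "0 0 0.004 0; 0 0 0.008 0; 0 0 0.012 0; 0 0 0.014 0; 0 0 0.014 0"}}

```text
t: 6.75
eef_pos: [0.6011, 0.1208, 0.0086]
tool_rot: [0.001, -0.061, 0.998, 0.0]
contact_force: [-0.3, 0.1, 0.8]
gripper_width: 0.288
grasp_force: 29.8
```

Request:
{"op": "send_rows", "data": {"deltas": "-0.001 0 0.002 0; -0.004 0 0.004 0; -0.008 0 0.006 0; -0.012 0 0.008 0; -0.016 0 0.010 0"}}

```text
t: 7.25
eef_pos: [0.6181, 0.1229, 0.0003]
tool_rot: [0.001, -0.061, 0.998, 0.0]
contact_force: [-2.4, -0.7, 10.2]
gripper_width: 0.29
grasp_force: 37.1
```

```bash
python3 - <<'E'
from h import *
go(.60,.12,.007,97)
cv2.imwrite("pics/e.png",np.hstack(list(plate())))
E
```

```text
t 7.25 pos [6.181e-01 1.229e-01 3.000e-04] yang 97.0 F [-2.4 -0.7 10.2] w 0.29 gf 37.1 -> d [ 0.0183 -0.0007 -0.0067] spin -0.0
top 32 c [0.6063 0.1004 0.0181] n [-0.361 -0.372  0.855] tilt 31.2 circ ((0.605817437171936, 0.10105222463607788), 0.015177465043962002) rel z 0.018092923956471184
  lm [0.4271, 0.328, 0.0026] 0.66
scene 138 c [0.637  0.1206 0.0219] n [-0.065 -0.025  0.998] tilt 4.0 circ ((0.6232747435569763, 0.12232564389705658), 0.03133716806769371) rel z 0.021762494266938402
  lm [0.6213, 0.1258, 0.0022] 0.82
  lm [0.4268, 0.3274, 0.0005] 0.56
  lm [0.5673, -0.0293, -0.0025] 0.19
```

View pics/e.png

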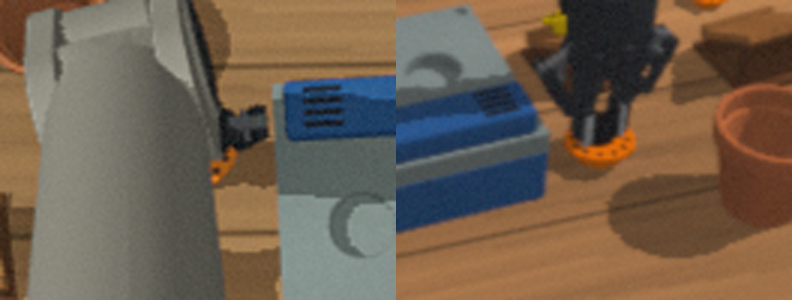

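Request:
{"op": "send_rows", "data": {"deltas": "-0.001 0 0.002 0; -0.001 0 0.002 0; -0.001 0 0.002 0"}}

```text
t: 7.75
eef_pos: [0.6202, 0.1232, -0.0013]
tool_rot: [0.003, -0.061, 0.998, 0.001]
contact_force: [0.2, -0.1, 11.0]
gripper_width: 0.291
grasp_force: 38.9
```

Request:
{"op": "send_rows", "data": {"deltas": "0 0 -0.003 0; 0 0 -0.003 0; 0 0 -0.003 0; -0.004 0 -0.003 0; -0.004 0 -0.003 0", "claw": 0.5}}

```text
t: 8.25
eef_pos: [0.622, 0.1233, -0.0011]
tool_rot: [0.0, -0.061, 0.998, 0.0]
contact_force: [0.4, 0.5, 0.3]
gripper_width: 0.494
grasp_force: 0.0
```

```bash
python3 - <<'E'
from h import *
go(.60,.12,.007,97)
list(plate())
E
```

```text
t 8.25 pos [ 0.622   0.1233 -0.0011] yang 97.0 F [0.4 0.5 0.3] w 0.494 gf 0.0 -> d [ 0.0222 -0.0006 -0.0081] spin -0.0
top 38 c [0.6089 0.1026 0.0176] n [-0.021 -0.028  0.999] tilt 2.0 circ ((0.608086109161377, 0.10086111724376678), 0.015139475464820862) rel z 0.01874083119096368
  lm [0.6221, 0.1216, 0.0013] 0.58
  lm [0.4262, 0.331, 0.0001] 0.5
scene 139 c [0.6393 0.1234 0.0185] n [-0.009 -0.017  1.   ] tilt 1.1 circ ((0.6266350150108337, 0.12236809730529785), 0.030488699674606323) rel z 0.019589029822700284
  lm [0.6202, 0.1231, -0.0003] 0.53
  lm [0.4269, 0.3248, 0.0006] 0.52
```

Request:
{"op": "send_rows", "data": {"deltas": "-0.001 0 0 0; -0.001 0 0 0; -0.001 0 0 0; -0.001 0 0 0; -0.001 0 0 0", "claw": 0.1, "force": 40}}

```text
t: 8.95
eef_pos: [0.6227, 0.1234, -0.0008]
tool_rot: [0.0, -0.061, 0.998, 0.0]
contact_force: [0.6, 0.2, 0.1]
gripper_width: 0.289
grasp_force: 39.3
```

Request:
{"op": "send_rows", "data": {"deltas": "0 0 -0.03 0; 0 0 -0.07 0; 0 0 -0.11 0; 0 0 -0.13 0; 0 0 -0.13 0"}}

```text
t: 9.45
eef_pos: [0.6246, 0.1237, 0.1325]
tool_rot: [0.003, -0.061, 0.998, 0.001]
contact_force: [-0.5, 1.0, -1.4]
gripper_width: 0.286
grasp_force: 39.5
```

```bash
python3 - <<'E'
from h import *
go(.550,-.013,.13,97)
list(plate())
E
```

```text
t 9.45 pos [0.6246 0.1237 0.1325] yang 97.0 F [-0.5  1.  -1.4] w 0.286 gf 39.5 -> d [ 0.0907 -0.1266  0.0018] spin -0.0
top 60 c [0.6118 0.1021 0.1509] n [0.049 0.064 0.997] tilt 4.6 circ ((0.6111336946487427, 0.10133347660303116), 0.016365014016628265) rel z 0.02074935014060003
  lm [0.6254, 0.1221, 0.1316] 0.6
  lm [0.425, 0.3292, 0.0035] 0.56
scene 153 c [0.6374 0.1203 0.1474] n [ 0.024 -0.02   1.   ] tilt 1.8 circ ((0.6259071230888367, 0.12194080650806427), 0.03108784556388855) rel z 0.0197783729290614
  lm [0.6223, 0.1227, 0.1288] 0.7
  lm [0.4265, 0.3252, 0.0011] 0.63
```

Request:
{"op": "send_rows", "data": {"deltas": "0.018 -0.025 0 0; 0.036 -0.05 0 0; 0.055 -0.076 0 0; 0.073 -0.102 0 0; 0.090 -0.1265 0 0"}}

```text
t: 10.15
eef_pos: [0.5466, -0.0146, 0.1274]
tool_rot: [-0.002, -0.061, 0.998, -0.0]
contact_force: [-0.1, -0.4, -0.3]
gripper_width: 0.29
grasp_force: 39.5
```

Request:
{"op": "send_rows", "data": {"deltas": "0 0 0.015 0; 0 0 0.03 0; 0 0 0.04 0; 0 0 0.04 0; 0 0 0.04 0"}}

```text
t: 10.65
eef_pos: [0.5483, -0.0131, 0.0886]
tool_rot: [-0.001, -0.061, 0.998, -0.0]
contact_force: [0.6, 0.1, 0.2]
gripper_width: 0.283
grasp_force: 39.5
```

```bash
python3 - <<'E'
from h import *
go(.550,-.013,.09,97)
cv2.imwrite("pics/f.png",np.hstack(list(plate())))
from scipy.optimize import least_squares
c=bot.read_camera("scene"); W=cloud(c); hsv=cv2.cvtColor(c["img"],cv2.COLOR_RGB2HSV)
m=(np.hypot(W[...,0]-.55,W[...,1]+.013)<.045)&(hsv[...,1]>170)&(hsv[...,0]<20)&(c["img"].max(-1)>90)
P=W[m]; print(len(P),P.min(0),P.max(0))
a=np.arctan2(P[:,1]+.013,P[:,0]-.55); r=np.hypot(P[:,0]-.55,P[:,1]+.013); E=[]
for t in np.arange(-2.8,2.9,.2):
    k=np.abs(a-t)<.12
    if k.sum()>3: E.append(P[k][np.argmax(r[k])])
E=np.array(E); s=least_squares(lambda p:np.hypot(E[:,0]-p[0],E[:,1]-p[1])-.032,[.55,-.013],loss="soft_l1",f_scale=.001);print(len(E),s.x)
go(.550,-.013,.09,97)
E
```

```text
t 10.65 pos [ 0.5483 -0.0131  0.0886] yang 97.0 F [0.6 0.1 0.2] w 0.283 gf 39.5 -> d [-0.0017 -0.0001 -0.0014] spin 0.0
top few 0
scene 126 c [ 0.566  -0.0142  0.1083] n [ 0.044 -0.021  0.999] tilt 2.8 circ ((0.5530543923377991, -0.013977092690765858), 0.029337959364056587) rel z 0.018864508251095286
  lm [0.4312, 0.3242, 0.0038] 0.68
  lm [0.5492, -0.0117, 0.0891] 0.64
  lm [0.4144, 0.2455, -0.0003] 0.47
158 [ 0.53311169 -0.04373647  0.09188658] [0.58161256 0.01581597 0.11337393]
17 [ 0.5490657  -0.01344584]
t 10.85 pos [ 0.5491 -0.0131  0.0896] yang 97.0 F [ 0.3 -0.3 -1.3] w 0.291 gf 39.5 -> d [-0.0009 -0.     -0.0004] spin 0.0
```

View pics/f.png

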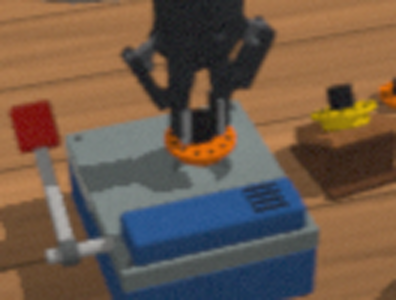

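Request:
{"op": "send_rows", "data": {"deltas": "-0.001 0 0.005 0; -0.001 0 0.01 0; -0.001 0 0.014 0; -0.001 0 0.018 0; -0.001 0 0.018 0"}}

```text
t: 11.35
eef_pos: [0.549, -0.0131, 0.0703]
tool_rot: [-0.001, -0.061, 0.998, -0.0]
contact_force: [-1.1, 0.2, -2.5]
gripper_width: 0.29
grasp_force: 39.5
```

Request:
{"op": "send_rows", "data": {"deltas": "0 0 0.003 0; 0 0 0.006 0; 0 0 0.009 0; 0 0 0.009 0"}}

```text
t: 11.75
eef_pos: [0.5497, -0.0131, 0.0622]
tool_rot: [0.0, -0.061, 0.998, 0.0]
contact_force: [-0.9, -0.1, 1.1]
gripper_width: 0.29
grasp_force: 39.7
```

Seated by height (origin ≈ 0.062). Press 1.5 mm, release, then rise.

Request:
{"op": "send_rows", "data": {"deltas": "0 0 0.0015 0; 0 0 0.0015 0; 0 0 0.0015 0"}}

```text
t: 12.05
eef_pos: [0.5497, -0.0131, 0.0621]
tool_rot: [0.0, -0.061, 0.998, 0.0]
contact_force: [-5.2, -0.1, 15.4]
gripper_width: 0.284
grasp_force: 41.2
```

Request:
{"op": "send_rows", "data": {"deltas": "0 0 -0.001 0; 0 0 -0.002 0; 0 0 -0.002 0; 0 0 -0.002 0; 0 0 -0.002 0", "claw": 0.55}}

```text
t: 12.55
eef_pos: [0.5495, -0.0131, 0.0624]
tool_rot: [-0.0, -0.061, 0.998, -0.0]
contact_force: [-0.4, -0.0, -0.2]
gripper_width: 0.547
grasp_force: 0.0
```

Request:
{"op": "send_rows", "data": {"deltas": "0 0 -0.02 0; 0 0 -0.05 0; 0 0 -0.09 0; 0 0 -0.13 0; 0 0 -0.13 0"}}

```text
t: 13.05
eef_pos: [0.5533, -0.0131, 0.1981]
tool_rot: [0.005, -0.061, 0.998, 0.0]
contact_force: [1.5, 0.3, 0.4]
gripper_width: 0.549
grasp_force: 0.0
```

```bash
python3 - <<'E'
from h import *
go(.522,-.152,.19,97)
c=bot.read_camera("scene"); W=cloud(c); hsv=cv2.cvtColor(c["img"],cv2.COLOR_RGB2HSV)
m=(np.hypot(W[...,0]-.55,W[...,1]+.013)<.045)&(hsv[...,1]>170)&(hsv[...,0]<20)&(c["img"].max(-1)>90)
P=W[m]; v=np.linalg.svd(P-P.mean(0),full_matrices=False)[2][2]; print(len(P),"n",v,"c",P.mean(0),cv2.minEnclosingCircle(P[:,:2].astype(np.float32)))
print([(r["xyz"],r["confidence"]) for r in bot.landmark_of(c,"plate_orange")])
E
```

```text
t 13.05 pos [ 0.5533 -0.0131  0.1981] yang 97.0 F [1.5 0.3 0.4] w 0.549 gf 0.0 -> d [ 0.048  -0.1341  0.0076] spin -0.0
196 n [ 0.00449779  0.01779933 -0.99983146] c [ 0.55839766 -0.01607405  0.08202328] ((0.5506268739700317, -0.014062413945794106), 0.033618733286857605)
[([0.4235, 0.3239, 0.0018], 0.65), ([0.4147, 0.2475, -0.0025], 0.61), ([0.5476, -0.0122, 0.0625], 0.6)]
```

Request:
{"op": "send_rows", "data": {"deltas": "0.011 -0.028 0 0; 0.022 -0.056 0 0; 0.034 -0.084 0 0; 0.045 -0.11 0 0; 0.055 -0.134 0 0", "claw": 0}}

```text
t: 13.65
eef_pos: [0.5096, -0.154, 0.1908]
tool_rot: [-0.002, -0.061, 0.998, 0.0]
contact_force: [0.5, 0.4, 0.9]
gripper_width: -0.003
grasp_force: 0.0
```

Request:
{"op": "send_rows", "data": {"deltas": "0 0 0.015 0; 0 0 0.03 0; 0 0 0.04 0; 0 0 0.045 0; 0 0 0.045 0"}}

```text
t: 14.15
eef_pos: [0.5106, -0.1524, 0.1464]
tool_rot: [-0.001, -0.061, 0.998, 0.0]
contact_force: [0.3, 0.3, -0.3]
gripper_width: 0.002
grasp_force: 0.0
```

```bash
python3 - <<'E'
from h import *
go(.514,-.153,.1,97)
cv2.imwrite("pics/g.png",np.hstack(list(tips(.514,-.153))))
E
```

```text
t 14.15 pos [ 0.5106 -0.1524  0.1464] yang 97.0 F [ 0.3  0.3 -0.3] w 0.002 gf 0.0 -> d [-0.0034 -0.001   0.0464] spin 0.0
scene 1 40 [[0.53, -0.117, 0.04], [0.534, -0.117, 0.047], [0.49, -0.119, 0.052], [0.52, -0.118, 0.064], [0.508, -0.118, 0.069]]
top 1 40 [[0.541, -0.12, 0.067], [0.486, -0.12, 0.072], [0.489, -0.12, 0.073], [0.493, -0.115, 0.074], [0.484, -0.117, 0.075]]
```

View pics/g.png

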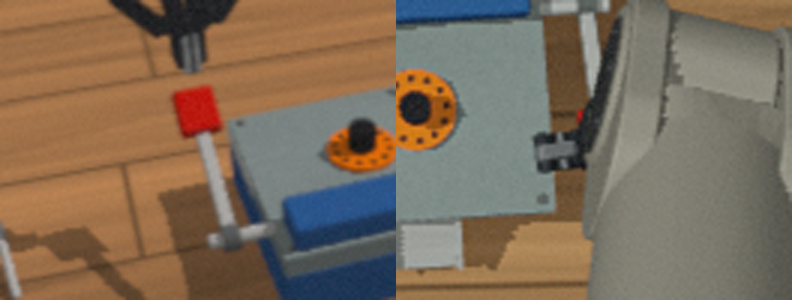

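Request:
{"op": "send_rows", "data": {"deltas": "-0.004 0 0.007 0; -0.004 0 0.014 0; -0.004 0 0.021 0; -0.004 0 0.028 0; -0.004 0 0.028 0"}}

```text
t: 14.75
eef_pos: [0.5152, -0.1523, 0.1189]
tool_rot: [-0.0, -0.061, 0.998, 0.0]
contact_force: [0.6, 0.7, 4.0]
gripper_width: 0.001
grasp_force: 1.7
```

Request:
{"op": "send_rows", "data": {"deltas": "0.001 0 0.008 0; 0.001 0 0.016 0; 0.001 0 0.024 0; 0.001 0 0.034 0; 0.001 0 0.034 0"}}

```text
t: 15.25
eef_pos: [0.5138, -0.1527, 0.0851]
tool_rot: [-0.001, -0.061, 0.998, -0.0]
contact_force: [-2.2, -0.9, 5.5]
gripper_width: 0.001
grasp_force: 2.8
```

```bash
cat > lev.py <<'E'
from h import *
go(.514,-.153,.065,97)
c=bot.read_camera("scene"); W=cloud(c); hsv=cv2.cvtColor(c["img"],cv2.COLOR_RGB2HSV)
red=((hsv[...,0]<8)|(hsv[...,0]>172))&(hsv[...,1]>150)&(W[...,0]>.44)&(W[...,0]<.6)&(W[...,1]<-.1)&(W[...,1]>-.22)&(W[...,2]>.02)
P=W[red]; print("red",len(P),P.mean(0).round(4),P.min(0).round(3),P.max(0).round(3))
# upper face slope
T=P[P[:,2]>np.percentile(P[:,2],30)]; A=np.c_[T[:,:2],np.ones(len(T))]; print("slope",np.linalg.lstsq(A,T[:,2],rcond=None)[0].round(3))
# grey lever arm: between pad and hinge
m=(W[...,0]>.545)&(W[...,0]<.61)&(abs(W[...,1]+.151)<.012)&(W[...,2]>.04)&(W[...,2]<.14)&(hsv[...,1]<80)
L=W[m]; print("arm",len(L)); 
if len(L)>20: s=np.polyfit(L[:,0],L[:,2],1); print("arm angle",np.arctan(s[0]),"joint~",.44+np.arctan(s[0]), "z at .58",np.polyval(s,.58))
print([(r["xyz"],r["confidence"]) for r in bot.landmark_of(c,"lever_pad")])
E
python3 lev.py
```

```text
t 15.25 pos [ 0.5138 -0.1527  0.0851] yang 97.0 F [-2.2 -0.9  5.5] w 0.001 gf 2.8 -> d [-0.0002 -0.0003  0.0201] spin -0.0
red 117 [ 0.5231 -0.1555  0.1026] [ 0.496 -0.171  0.092] [ 0.536 -0.136  0.121]
slope [-0.103 -0.043  0.151]
arm 97
arm angle -0.16191372850065122 joint~ 0.2780862714993488 z at .58 0.08849565722138608
[([0.5151, -0.151, 0.1058], 0.77)]
```

Request:
{"op": "send_rows", "data": {"deltas": "0 0 0.006 0; 0 0 0.012 0; 0 0 0.018 0; 0 0 0.019 0; 0 0 0.019 0"}}

```text
t: 15.85
eef_pos: [0.5129, -0.1528, 0.0668]
tool_rot: [-0.001, -0.061, 0.998, 0.0]
contact_force: [-3.8, 0.0, 7.2]
gripper_width: -0.001
grasp_force: 3.6
```

```bash
python3 lev.py
```

```text
t 15.85 pos [ 0.5129 -0.1528  0.0668] yang 97.0 F [-3.8  0.   7.2] w -0.001 gf 3.6 -> d [-0.0011 -0.0004  0.0018] spin -0.0
red 98 [ 0.5224 -0.1559  0.0862] [ 0.489 -0.171  0.075] [ 0.535 -0.136  0.1  ]
slope [-0.056  0.044  0.124]
arm 78
arm angle 0.004105415735416832 joint~ 0.44410541573541684 z at .58 0.0810221686792864
[([0.51, -0.1536, 0.0883], 0.76)]
```

Request:
{"op": "send_rows", "data": {"deltas": "0 0 0.001 0; 0 0 0.001 0; 0 0 0.001 0; 0 0 0.001 0; 0 0 0.001 0"}}

```text
t: 16.45
eef_pos: [0.5128, -0.1528, 0.066]
tool_rot: [-0.001, -0.061, 0.998, 0.0]
contact_force: [-5.2, -0.1, 7.6]
gripper_width: 0.0
grasp_force: 3.8
```

Request:
{"op": "send_rows", "data": {"deltas": "0 0 0 0; 0 0 0 0; 0 0 0 0; 0 0 0 0; 0 0 0 0"}}

```text
t: 16.95
eef_pos: [0.5128, -0.1528, 0.066]
tool_rot: [-0.001, -0.061, 0.998, 0.0]
contact_force: [-5.4, -0.5, 6.8]
gripper_width: -0.0
grasp_force: 3.8
```

```bash
python3 lev.py; python3 - <<'E'
from h import *
c=bot.read_camera("scene"); cv2.imwrite("pics/z.png",cv2.resize(c["img"][150:260,230:410,::-1],(720,440),interpolation=cv2.INTER_CUBIC))
E
```

```text
t 16.95 pos [ 0.5128 -0.1528  0.066 ] yang 97.0 F [-5.4 -0.5  6.8] w -0.0 gf 3.8 -> d [-0.0011 -0.0003  0.001 ] spin -0.0
red 97 [ 0.5222 -0.1558  0.0855] [ 0.493 -0.171  0.077] [ 0.534 -0.136  0.099]
slope [-0.007  0.008  0.092]
arm 76
arm angle -0.007635285392102345 joint~ 0.43236471460789766 z at .58 0.08043041845267862
[([0.5108, -0.1528, 0.0838], 0.51)]
```

View pics/z.png

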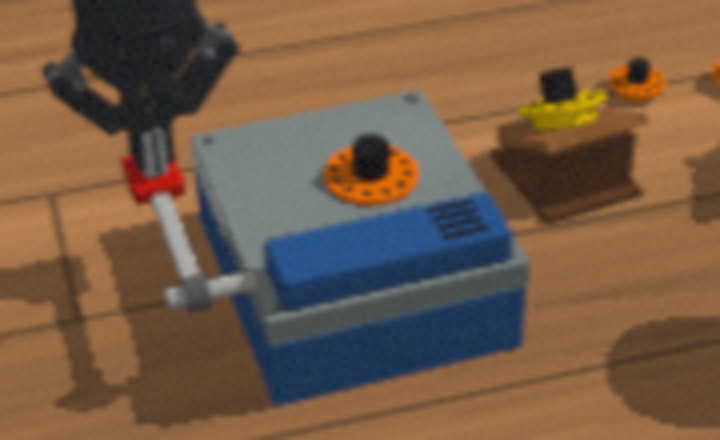

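The picture shows the plate flat in the pocket at (370,170), knob up, and the fingers holding the pad at (152,180) with the lever level.

```bash
python3 -c "
from station import bot
print(bot.hand_in())"
```

```text
the job is handed in; nothing more can be done
None
```

The orange plate is seated in the pocket, knob up and released, and the arm is holding the lever level (about 0.43 rad measured, roughly 7 N); I handed the job in at about 17 s, and no verdict was returned.

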